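# Find the high spot on a dented chafing-dish lid

### The job

A steel serving lid with a bent rim sits on a turntable beside a dial gauge on a slide. Slide the gauge in until its plunger rests on the edge of the lid and the needle has moved about a quarter turn, gently enough never to drive the plunger hard against its end stop. Then turn the lid by its handle with the plunger riding on the edge, find the one place all the way round where the edge stands out farthest, and leave that place under the plunger, without disturbing anything else on the table.

Things in the scene. Friction and masses are not known exactly. Their poses are not given: they have to be found in the camera images.
- fixture: fixed dark steel fixture, nothing on it to handle: a round base (190 mm across, 18 mm high) under the lid and a flat rail (75 mm wide, 12 mm high) running 340 mm along its +y, which carries the gauge. Origin on the table, on the turning axis; +y points from the axis to the gauge, z up
- lid: domed steel lid on a black turntable, one piece; turns endlessly both ways about its z axis (0.15 Nm friction), stays where left. Edge 120 mm from the axis, 53 mm above the table; it bulges out smoothly by 4 mm at one unknown place (the high spot, 45 degrees wide) and by only 2 mm at another, both unrelated to the handle. Dome top 96 mm up. Origin on the table on the axis, x along the handle
- lid_handle (a point): centre of the lid's brass bar handle, on the turning axis 137 mm above the table: a level bar 130 mm long (along the lid's x), 14 mm wide, 16 mm high, held by two 12 mm posts 50 mm either side of the centre; 33 mm of free air below the bar. Axes as the lid's
- gauge: dial gauge on its slide: a grey block 50 mm wide with a round dial 60 mm across, facing up 67 mm above the table. It slides along the fixture's y, towards the lid (60 mm of travel from fully withdrawn), against about 9 N of friction, and stays where it is left. Origin on the table under the dial's centre; axes as the fixture's, -y towards the lid
- gauge_tab (a point): middle of the top edge of the gauge's upright push tab, 115 mm above the table and 52 mm behind the dial's centre: the tab is 40 mm wide (x), 12 mm thick (y) and stands free for 40 mm above the block and dial beside it. Pinch it across y to slide the gauge. Axes as the fixture's
- plunger: sprung steel plunger of the gauge, 8 mm ball tip, pointing at the turning axis. Origin at the very tip, 53 mm above the table; 60 mm ahead of the dial's centre when out. It can be pushed in 8 mm, where it meets its end stop; 0.6 N at first touch, then 0.6 N more per mm (5.4 N at the stop)
- needle (a joint): angle of the black dial needle (26 mm long), rad: 0 with the plunger out, then the needle points at the lid; turns clockwise seen from above by 0.75 rad per mm that the plunger is pushed in; 6.0 at the end stop
- mallet: bystander: rubber-headed mallet lying on the table, leave alone
- candle_cup: bystander: small glass candle cup, 68 mm across, 70 mm high, leave alone
- side_plate: bystander: white side plate, 170 mm across, leave alone

How it is judged:
On the way:
1. the gauge is slid in: its plunger presses on the lid's edge, the needle between 0.8 and 2.4 rad (contact force between plunger and lid above 0.4 N and value of joint needle between 0.8 and 2.4 rad and velocity of joint needle below 0.5 rad/s), for 0.3 s.
At the end, for the whole second after the job is handed in: The plunger presses on the lid's edge at the high spot: its tip stands more than 122.8 mm from the turning axis (the 4 mm bulge to within 1.2 mm, about 13 degrees either way), needle between 1.2 and 5.9 rad, lid and gauge at rest (contact force between plunger and lid above 0.6 N and horizontal distance between plunger and lid above 0.1228 m and value of joint needle between 1.2 and 5.9 rad and angular speed of lid below 0.03 rad/s and linear speed of gauge below 0.003 m/s); the robot touches nothing.
It fails at once if the plunger is driven hard (over 8 N) against its end stop or from the side (contact force between plunger and anything else above 8 N).
It fails at once if a bystander is moved by more than 20 mm (distance of any of mallet, candle_cup, side_plate from where it was at the start of the episode above 0.02 m).
It also fails if it takes over 72 s, if anything falls off the work surface, if the arm or the gripper's body presses on something with over 40 N, if the wrist force passes 120 N, or if a joint passes its speed limit or range.

### The arm

A 7-joint arm with a two-finger parallel gripper is mounted at the origin on the work surface. World frame = base frame: x ahead of the robot, y to its left, z up, the work surface at z = 0. Lengths are in m, angles in rad, forces in N, time in s.
With the tool pointing down it reaches from about 0.4 to 0.85 m from the base axis. Payload 10.4 kg.
Tool frame: the origin (TCP) lies at the very end of the fingers, on their centre line; the grasp point (between the pads) lies 19 mm behind it; z points along the fingers, y is the line along which they close (so a half turn about z gives the same grasp; the last joint's range is limited). The gripper opens to 85 mm and grips with 20 to 120 N. Pads are 22 mm wide; open, the fingers measure 114 mm over their backs; the gripper's body (76 mm by 85 mm) begins 54 mm behind the grasp point. The pads swing forward as they close: fully open they stand 13 mm farther back than shut.
Start: joints at [-1.358, 0.332, -0.065, 1.46, 0.022, 1.35, -0.088], TCP at [0.146, 0.608, 0.231] pointing down, gripper open.
Joint ranges: [-2.6, 2.6], [-0.5, 2.12], [-1.47, 1.34], [0.16, 2.42], [-1.27, 4.41], [0.06, 2.06], [-2.6, 2.6]. Speed limits (rad/s): [2.22, 2.22, 2.79, 2.79, 3.14, 3.14, 3.14].

### API

Orientations are given as a unit quaternion [x, y, z, w].
In Python, from workcell import * gives the robot as it stands.
- The arm moves only by the tool step_arm, never from a script. Its argument "commands" is one flat list of numbers, 7 for each row, row after row: the finger opening in mm, from 0 to 85.4, then the shift along the world's x, y, z as a fraction of full scale, then the turn, a rotation vector about the world's x, y, z as a fraction of full scale. A call has exactly 10 rows; each row is the pose to reach, as a shift and turn from the pose commanded when the call began, turning the shorter way round; what a row does not reach only later rows make up. Full scale, the value 1, is 0.6 m for a shift and pi rad for a turn. A row lasts 1/8 s, in which the tool goes at most 62.5 mm and 10.7 degrees, less where a joint would pass 70% of its speed; a pose out of reach is approached as far as the arm can. A call with a number of a shift or a turn outside -1 to 1 is refused whole. A call with a gripper value outside its range is refused whole. The fingers move at their own pace and stop on an object; "squeeze" is the grip in N (left out, the last holds). Time passes only in rows, so rows that repeat a pose let the fingers close, or fill a call up. It gives the time, the measured TCP pose, the force, the opening and the grip force at its end, in the units of the state.
- get_obs(): the state, without advancing time (a new reading comes with each control period).
- camera(name): name is "side" or "top" or "wrist"; returns the picture (480x640x3 uint8, red, green, blue); there is no depth.
- camera_params(name): a dict with "mtx" (3x3 intrinsics, pixels), "extrinsics" (4x4, takes a point from world to camera coordinates); the wrist camera has in their place "tool_from_camera" (4x4, takes a point from camera to tool coordinates, whose origin is the TCP and whose axes are the flange's). Camera axes: x right, y down, z forward; pixel columns grow to the right and rows downward; lengths in m; the calibration is good to about 2 mm. The wrist camera is an equidistant fisheye: a pixel r from the principal point sees the ray r / f radians off the axis. A picture is of the moment at which its call begins: read the wrist's pose just before it. camera_params takes no time and is no camera call.
- hand_in(): hands the job in; it is judged then, once.
The state is a dict: "clock": time; "joint_pos": joint angles; "joint_velocities": joint speeds; "tau": joint torques, N m; "position": TCP position; "ee_rot": TCP orientation; "ft_force": force on the tool from outside, world axes, zero at the start; "torque": the same for the moment, N m; "grip_width": opening from 0.0 (shut) to 1.0 (fully open); "grasp_force": force on a finger pad.
Only numpy, scipy, OpenCV 4.12 (cv2) and the standard library are available. Lean on these libraries where they do the work, as an engineer would, in place of code of your own. Each camera call takes 0.05 s, during which the arm holds its last target. There are 200 camera calls.

## Working session

There is one attempt and no reset: what is moved stays moved. The work goes in short steps, Python scripts to look and compute and a tool call to move; the robot and the scene stay as the last step left them, time stands still between calls to the robot, and variables do not carry over. Pictures are saved under pics/ and viewed, at most 10 in all, crops included, and the job is handed in when it is done.

Besides the shell and the picture viewer there is one more tool, called by a JSON object that holds its "api" and its "payload", one argument or row to a line. step_arm: Moves the arm, as the interface text tells. Its arguments: {"type":"object","properties":{"commands":{"type":"array","items":{"type":"number"}},"squeeze":{"type":"number"}},"required":["commands"]}

```bash
mkdir -p pics; ls; python3 - <<'E'
from workcell import *
import cv2,json
o=get_obs(); print(o)
for n in("top","side"):
    cv2.imwrite(f"pics/{n}0.png",cv2.cvtColor(camera(n),cv2.COLOR_RGB2BGR)); p=camera_params(n);print(n,p)
print(camera_params("wrist"))
E
```

```text
pics
{'clock': 0.0, 'joint_pos': array([-1.35761557,  0.33286156, -0.06468816,  1.46095703,  0.02160595,
        1.3498972 , -0.08849498]), 'joint_velocities': array([-3.03636651e-05, -1.79324836e-04, -8.43987042e-04, -5.02413464e-04,
       -1.00220137e-04,  1.47162165e-03, -1.07763982e-03]), 'tau': array([-3.44092377e-04, -6.25446439e+01,  4.89948154e-02, -3.91611993e+01,
        1.61665905e-02,  1.00190879e-02, -3.99418994e-06]), 'position': array([0.14592679, 0.60733333, 0.23051485]), 'ee_rot': array([ 1.17609291e-01,  9.93059689e-01, -7.12283845e-04, -4.57100151e-05]), 'ft_force': array([ 0.14977365, -0.08659623, -0.58816462]), 'torque': array([-0.01923167,  0.0277348 , -0.01579365]), 'grasp_force': 0.0, 'grip_width': 1.0007828591356043}
top {'mtx': array([[502.29110065,   0.        , 316.70268158],
       [  0.        , 502.29110065, 246.81947305],
       [  0.        ,   0.        ,   1.        ]]), 'extrinsics': array([[-4.24941042e-03, -9.99990289e-01, -1.16842490e-03,
         4.68447675e-03],
       [-9.94806189e-01,  4.34620430e-03, -1.01694433e-01,
         5.40436000e-0
[... 428 characters left out ...]
0.10750605, -0.60180837, -0.79137168,  0.12294334],
       [ 0.10355981,  0.7848764 , -0.61093732,  1.25278684],
       [ 0.        ,  0.        ,  0.        ,  1.        ]])}
{'mtx': array([[371.64829954,   0.        , 323.61062237],
       [  0.        , 371.64829954, 241.81834897],
       [  0.        ,   0.        ,   1.        ]]), 'tool_from_camera': array([[-1.09874576e-03, -9.53995685e-01, -2.99818321e-01,
         7.80714083e-02],
       [ 9.99999225e-01, -1.22360054e-03,  2.28687591e-04,
         4.52510344e-05],
       [-5.85024835e-04, -2.99817838e-01,  9.53996290e-01,
        -1.41677624e-01],
       [ 0.00000000e+00,  0.00000000e+00,  0.00000000e+00,
         1.00000000e+00]])}
```

View pics/top0.png

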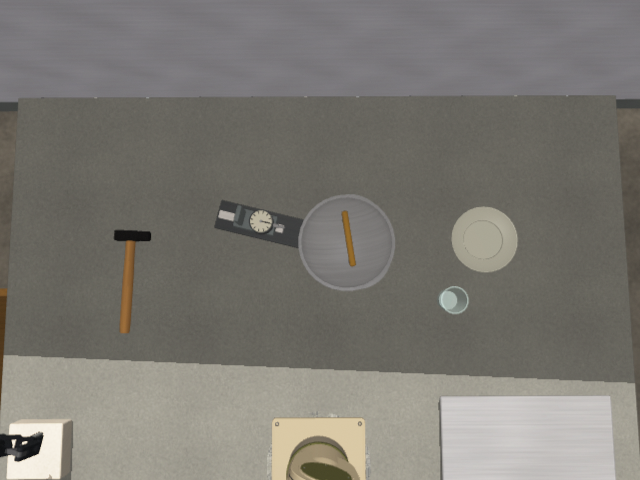

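View pics/side0.png

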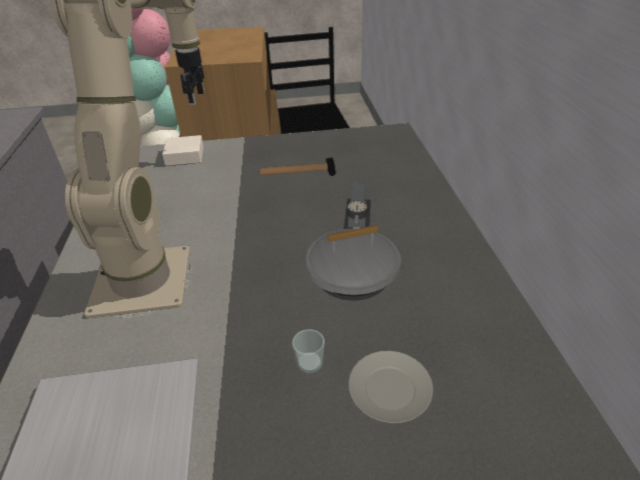

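The top view shows the lid at (347,243), its handle from (345,211) to (352,266), the dial at (261,221), the tab near (239,215), and the mallet at far left. The plate and cup are to the right.

```bash
cat > h.py <<'E'
import numpy as np,cv2
from workcell import *
def ray(n,uv,z):
    p=camera_params(n);R=p["extrinsics"][:3,:3];t=p["extrinsics"][:3,3]
    d=R.T@np.linalg.inv(p["mtx"])@np.array([uv[0],uv[1],1]);c=-R.T@t
    return (c+d*(z-c[2])/d[2])
def proj(n,P):
    p=camera_params(n);q=p["extrinsics"]@np.append(P,1);q=p["mtx"]@q[:3];return q[:2]/q[2]
E
python3 - <<'E'
from h import *
im=cv2.imread("pics/top0.png");hsv=cv2.cvtColor(im,cv2.COLOR_BGR2HSV)
m=cv2.inRange(hsv,(5,100,60),(25,255,255));m[:, :300]=0;m[:190]=0;m[300:]=0;m[:,400:]=0
r=cv2.minAreaRect(np.argwhere(m)[:,::-1].astype(np.float32));print("handle",r)
b=cv2.boxPoints(r);c=ray("top",r[0],.145);print(c,[ray("top",x,.145).round(4) for x in b])
d=cv2.inRange(im,(120,150,150),(255,255,255));
cs,_=cv2.findContours(d[190:260,210:300],cv2.RETR_EXTERNAL,cv2.CHAIN_APPROX_NONE)
for k in cs:
    if cv2.contourArea(k)>8:
        r=cv2.minAreaRect(k);u=np.array(r[0])+[210,190];print("white",u,r[1],ray("top",u,.067))
g=cv2.resize(im[180:300,200:400],None,fx=4,fy=4,interpolation=cv2.INTER_CUBIC);cv2.imwrite("pics/c1.png",g)
e=cv2.HoughCircles(cv2.cvtColor(im,cv2.COLOR_BGR2GRAY),cv2.HOUGH_GRADIENT_ALT,1,30,param1=150,param2=.6,minRadius=40,maxRadius=60);print(e)
if e is not None: print([ray("top",x[:2],.053) for x in e.reshape(-1,e.shape[-1])])
E
```

```text
handle ((348.21759033203125, 238.04458618164062), (55.05479049682617, 5.926578044891357), 81.02737426757812)
[ 0.54844726 -0.07041622  0.145     ] [array([ 0.6109, -0.0544,  0.145 ]), array([ 0.613 , -0.0679,  0.145 ]), array([ 0.4867, -0.0863,  0.145 ]), array([ 0.4846, -0.0729,  0.145 ])]
white [279.  229.5] (3.0, 6.0) [0.57973454 0.09507054 0.067     ]
white [260.30000687 220.8999958 ] (20.238576889038086, 20.23857307434082) [0.60135979 0.14132029 0.067     ]
white [226.14705849 214.91176605] (14.794672966003418, 7.033533096313477) [0.61669594 0.22587791 0.067     ]
[[[345.      241.       47.04689]]]
[array([ 0.55208855, -0.06808895,  0.053     ])]
```

View pics/c1.png

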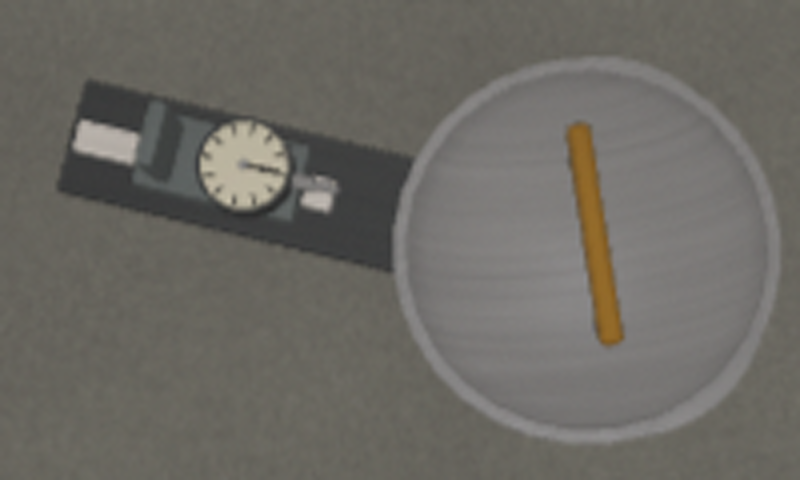

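The axis is at about (0.549, -0.070) and the dial at (0.601, 0.141). They are 218 mm apart, so the plunger gap is about 38 mm. The fixture +y is about (0.241, 0.970), which already matches the tool's y, and the tab should be at about (0.614, 0.192).

{"api": "step_arm", "payload": {
  "commands": [50,0.78,-0.6925,0,0,0,0,50,0.78,-0.6925,0,0,0,0,50,0.78,-0.6925,0,0,0,0,50,0.78,-0.6925,0,0,0,0,50,0.78,-0.6925,0,0,0,0,50,0.78,-0.6925,0,0,0,0,50,0.78,-0.6925,0,0,0,0,50,0.78,-0.6925,0,0,0,0,50,0.78,-0.6925,0,0,0,0,50,0.78,-0.6925,0,0,0,0],
  "squeeze": 20
}}

```text
clock: 1.35
position: [0.6145, 0.1914, 0.2311]
ee_rot: [0.117, 0.993, 0.0, -0.0]
ft_force: [0.0, 0.7, -1.3]
grip_width: 0.584
grasp_force: 0.0
```

```bash
cat >> h.py <<'E'
from scipy.spatial.transform import Rotation as Ro
def wT():
    o=get_obs();T=np.eye(4);T[:3,:3]=Ro.from_quat(o["ee_rot"]).as_matrix();T[:3,3]=o["position"]
    p=camera_params("wrist");return T@p["tool_from_camera"],p["mtx"]
def wproj(P,T,K):
    q=np.linalg.inv(T)@np.append(P,1);th=np.arctan2(np.hypot(*q[:2]),q[2]);return K[:2,2]+K[0,0]*th*q[:2]/np.hypot(*q[:2])
def wray(uv,z,T,K):
    d=(np.array(uv)-K[:2,2])/K[0,0];th=np.hypot(*d);v=T[:3,:3]@np.append(np.sin(th)*d/th,np.cos(th));return T[:3,3]+v*(z-T[2,3])/v[2]
E
python3 - <<'E'
from h import *
T,K=wT();im=cv2.cvtColor(camera("wrist"),cv2.COLOR_RGB2BGR);cv2.imwrite("pics/w1.png",im)
for P in([.614,.192,.115],[.6014,.1413,.067],[.549,-.07,.145]):print(wproj(P,T,K))
np.savez("w1.npz",T=T,K=K)
E
```

```text
[324.14179686 237.23945955]
[262.96837854 220.73728227]
[ 10.08308003 246.44344319]
```

View pics/w1.png

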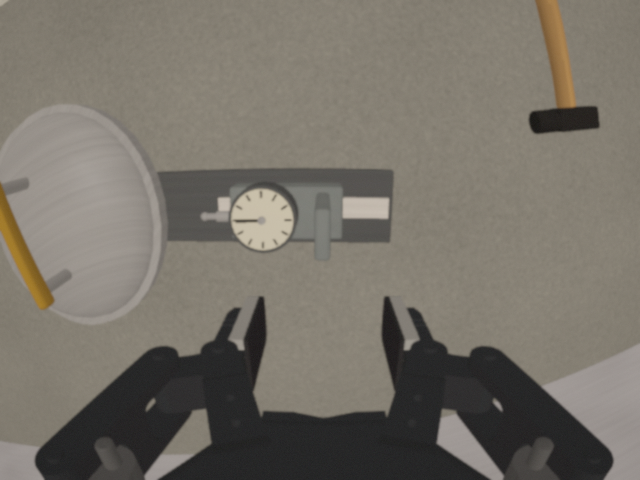

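The wrist view shows the dial at (262,219) and the tab top at about (322,235). Both are within 2 px of prediction, so I'll descend and pinch.

{"api": "step_arm", "payload": {
  "commands": [50,0,0,-0.08,0,0,0,50,0,0,-0.16,0,0,0,50,0,0,-0.243,0,0,0,50,0,0,-0.243,0,0,0,30,0,0,-0.243,0,0,0,20,0,0,-0.243,0,0,0,5,0,0,-0.243,0,0,0,5,0,0,-0.243,0,0,0,5,0,0,-0.243,0,0,0,5,0,0,-0.243,0,0,0],
  "squeeze": 30
}}

```text
clock: 2.65
position: [0.6145, 0.1921, 0.088]
ee_rot: [0.118, 0.993, 0.0, 0.001]
ft_force: [-2.9, -3.3, 7.2]
grip_width: 0.134
grasp_force: 31.0
```

{"api": "step_arm", "payload": {
  "commands": [5,-0.003,-0.01,0,0,0,0,5,-0.006,-0.02,0,0,0,0,5,-0.008,-0.03,0,0,0,0,5,-0.011,-0.04,0,0,0,0,5,-0.0125,-0.05,0,0,0,0,5,-0.0137,-0.055,0,0,0,0,5,-0.0137,-0.055,0,0,0,0,5,-0.0137,-0.055,0,0,0,0,5,-0.0137,-0.055,0,0,0,0,5,-0.0137,-0.055,0,0,0,0]
}}

```text
clock: 3.9
position: [0.6071, 0.1621, 0.088]
ee_rot: [0.117, 0.993, 0.002, 0.002]
ft_force: [3.6, 5.5, 1.5]
grip_width: 0.136
grasp_force: 30.9
```

```bash
python3 - <<'E'
from h import *
T,K=wT();im=cv2.cvtColor(camera("wrist"),cv2.COLOR_RGB2BGR);t=cv2.cvtColor(camera("top"),cv2.COLOR_RGB2BGR)
np.savez("w2.npz",T=T,K=K);cv2.imwrite("pics/w2.png",im)
f=lambda a:cv2.resize(a,(400,400),interpolation=cv2.INTER_CUBIC)
u=proj("top",[.593,.108,.067]).astype(int);print(u,get_obs()["position"])
cv2.imwrite("pics/w2c.png",np.hstack([cv2.resize(im,(533,400)),cv2.resize(t[u[1]-30:u[1]+30,u[0]-20:u[0]+20],(267,400),interpolation=2)]))
E
```

```text
[273 224] [0.60705786 0.16213125 0.08798183]
```

View pics/w2c.png

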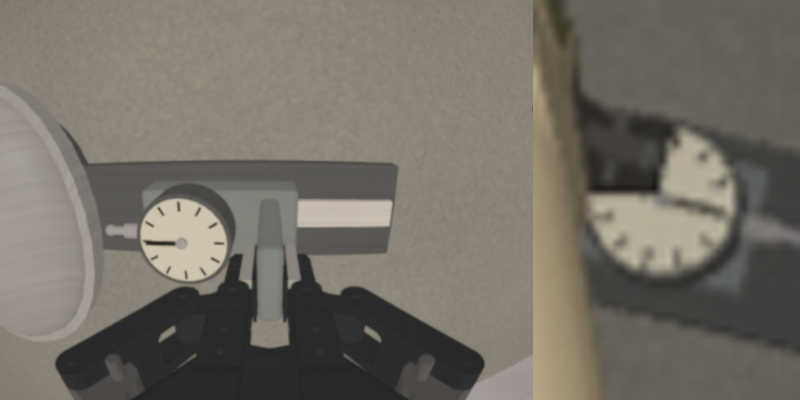

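The wrist view shows the needle at 0, with the tip still a few mm from the rim. I'll write a needle reader.

```bash
cat >> h.py <<'E'
REF=np.arctan2(-.97,-.24)
def needle(im,P2):
    """P2: function world xyz -> pixel; gc approx dial centre (world)"""
    def f(gc):
        # refine centre: bright blob in a rectified 1mm/4px patch
        n=320;s=.00025
        jj,ii=np.meshgrid(np.arange(n),np.arange(n))
        X=gc[0]-(ii-n/2)*s;Y=gc[1]-(jj-n/2)*s   # up=+x left=+y
        uv=np.array([P2([x,y,.067]) for x,y in zip(X[::8,::8].ravel(),Y[::8,::8].ravel())]).reshape(n//8,n//8,2).astype(np.float32)
        mp=cv2.warpAffine(uv,np.float32([[8,0,0],[0,8,0]]),(n,n),flags=cv2.INTER_LINEAR,borderMode=cv2.BORDER_REPLICATE)
        p=cv2.remap(im,mp,None,cv2.INTER_LINEAR);g=cv2.cvtColor(p,cv2.COLOR_BGR2GRAY);hs=cv2.cvtColor(p,cv2.COLOR_BGR2HSV)
        m=((g>130)&(hs[:,:,1]>25)).astype(np.uint8)
        cs,_=cv2.findContours(m,cv2.RETR_EXTERNAL,cv2.CHAIN_APPROX_NONE);c=max(cs,key=cv2.contourArea)
        (cx,cy),r=cv2.minEnclosingCircle(c)
        di,dj=ii-cy,jj-cx;rr=np.hypot(di,dj)*s;k=(rr>.006)&(rr<.018)
        a=np.arctan2(-dj,-di) # world angle (x=-di, y=-dj)
        w=np.clip(110-g.astype(float),0,None)*k
        z=(w*np.exp(1j*a)).sum();ang=np.angle(z)
        return (REF-ang)%(2*np.pi),abs(z)/(w.sum()+1e-9),r*s,np.array([gc[0]-(cy-n/2)*s,gc[1]-(cx-n/2)*s]),p
    return f
def read_wrist(gc,name=None):
    T,K=wT();im=cv2.cvtColor(camera("wrist"),cv2.COLOR_RGB2BGR)
    if name:cv2.imwrite(name,im)
    return needle(im,lambda P:wproj(P,T,K))(gc)
def read_top(gc,name=None):
    im=cv2.cvtColor(camera("top"),cv2.COLOR_RGB2BGR)
    if name:cv2.imwrite(name,im)
    return needle(im,lambda P:proj("top",P))(gc)
E
python3 - <<'E'
from h import *
z=np.load("w2.npz");im=cv2.imread("pics/w2.png")
r=needle(im,lambda P:wproj(P,z["T"],z["K"]))([.594,.111]);print(r[:4])
z=np.load("w1.npz");im=cv2.imread("pics/w1.png")
r=needle(im,lambda P:wproj(P,z["T"],z["K"]))([.6014,.1413]);print(r[:4])
im=cv2.imread("pics/top0.png")
r=needle(im,lambda P:proj("top",P))([.6014,.1413]);print(r[:4])
E
```

```text
(np.float64(6.1875469687240665), np.float64(0.9982431162290698), 0.027387601852416992, array([0.59326892, 0.11212314]))
(np.float64(6.228266020782909), np.float64(0.9994675428820032), 0.027570531845092772, array([0.60016144, 0.14021024]))
(np.float64(6.2585660692205725), np.float64(0.9990007288878847), 0.027002117156982423, array([0.60163332, 0.14085781]))
```

{"api": "step_arm", "payload": {
  "commands": [5,-0.0007,-0.003,0,0,0,0,5,-0.0014,-0.006,0,0,0,0,5,-0.002,-0.008,0,0,0,0,5,-0.0025,-0.01,0,0,0,0,5,-0.0025,-0.01,0,0,0,0,5,-0.0025,-0.01,0,0,0,0,5,-0.0025,-0.01,0,0,0,0,5,-0.0025,-0.01,0,0,0,0,5,-0.0025,-0.01,0,0,0,0,5,-0.0025,-0.01,0,0,0,0]
}}

```text
clock: 5.25
position: [0.6057, 0.1566, 0.088]
ee_rot: [0.117, 0.993, 0.002, 0.003]
ft_force: [4.8, 7.7, 0.9]
grip_width: 0.132
grasp_force: 31.0
```

```bash
python3 - <<'E'
from h import *
print(get_obs()["position"],read_wrist([.5925,.105])[:4])
E
```

```text
[0.60572807 0.156604   0.08802121] (np.float64(6.189596992023805), np.float64(0.9982269679381085), 0.027397199630737307, array([0.59191712, 0.10660954]))
```

{"api": "step_arm", "payload": {
  "commands": [5,-0.0004,-0.0015,0,0,0,0,5,-0.0008,-0.003,0,0,0,0,5,-0.0013,-0.005,0,0,0,0,5,-0.0013,-0.005,0,0,0,0,5,-0.0013,-0.005,0,0,0,0,5,-0.0013,-0.005,0,0,0,0,5,-0.0013,-0.005,0,0,0,0,5,-0.0013,-0.005,0,0,0,0,5,-0.0013,-0.005,0,0,0,0,5,-0.0013,-0.005,0,0,0,0]
}}

```text
clock: 6.55
position: [0.605, 0.1536, 0.088]
ee_rot: [0.117, 0.993, 0.002, 0.003]
ft_force: [5.2, 7.4, 1.2]
grip_width: 0.128
grasp_force: 31.0
```

```bash
python3 - <<'E'
from h import *
print(get_obs()["position"],read_wrist([.5915,.104])[:4])
E
```

```text
[0.60499061 0.15357489 0.08801993] (np.float64(6.1856550392585685), np.float64(0.998168040168867), 0.027389352798461913, array([0.59112326, 0.10353281]))
```

{"api": "step_arm", "payload": {
  "commands": [5,-0.0004,-0.0015,0,0,0,0,5,-0.0008,-0.003,0,0,0,0,5,-0.0013,-0.005,0,0,0,0,5,-0.0013,-0.005,0,0,0,0,5,-0.0013,-0.005,0,0,0,0,5,-0.0013,-0.005,0,0,0,0,5,-0.0013,-0.005,0,0,0,0,5,-0.0013,-0.005,0,0,0,0,5,-0.0013,-0.005,0,0,0,0,5,-0.0013,-0.005,0,0,0,0]
}}

```text
clock: 7.85
position: [0.6044, 0.1511, 0.088]
ee_rot: [0.117, 0.993, 0.003, 0.003]
ft_force: [7.5, 8.0, -1.8]
grip_width: 0.134
grasp_force: 31.0
```

```bash
python3 - <<'E'
from h import *
print(get_obs()["position"],read_wrist([.590,.101])[:4])
E
```

```text
[0.6043521  0.15105818 0.08802258] (np.float64(1.5405367980398035), np.float64(0.998439066794925), 0.02738169860839844, array([0.59052606, 0.10108714]))
```

The needle has moved about 1.6 rad, so I'll release and rise.

{"api": "step_arm", "payload": {
  "commands": [16,0,0,0,0,0,0,22,0,0,0,0,0,0,35,0,0,0,0,0,0,35,0,0,0,0,0,0,35,0,0,0.05,0,0,0,40,0,0,0.15,0,0,0,50,0,0,0.23,0,0,0.04,60,-0.05,-0.15,0.23,0,0,0.08,60,-0.07,-0.25,0.23,0,0,0.121,60,-0.09,-0.36,0.23,0,0,0.121]
}}

```text
clock: 9.15
position: [0.5543, -0.0354, 0.2237]
ee_rot: [-0.073, 0.997, 0.0, 0.0]
ft_force: [1.1, -1.0, 0.3]
grip_width: 0.703
grasp_force: 0.0
```

```bash
python3 - <<'E'
from h import *
o=get_obs();print(o["position"],o["ee_rot"],o["joint_pos"])
g=[.590,.101]
r=read_wrist(g,"pics/w3.png");t=read_top(g,"pics/t3.png");print(r[:4],t[:4])
cv2.imwrite("pics/c3.png",np.hstack([cv2.resize(cv2.imread("pics/w3.png"),(480,360)),r[4]]) if 0 else np.hstack([cv2.resize(cv2.imread("pics/w3.png"),(427,320)),t[4]]))
E
```

```text
[ 0.55425563 -0.03543731  0.22372784] [-7.31012893e-02  9.97324502e-01  1.08248572e-04  1.64187576e-04] [-0.34673636  0.18189034  0.37342851  1.67902334 -0.06892551  1.29328668
  1.7570963 ]
(np.float64(1.6805836874584097), np.float64(0.9984385141545472), 0.027454551696777345, array([0.59070859, 0.10084068])) (np.float64(1.622583509402097), np.float64(0.9983845226791983), 0.026950231552124025, array([0.59197973, 0.10152682]))
```

View pics/c3.png

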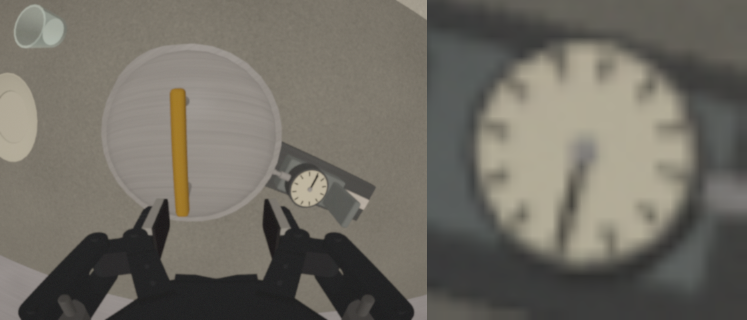

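```bash
python3 - <<'E'
from h import *
T,K=wT();im=cv2.imread("pics/w3.png");hsv=cv2.cvtColor(im,cv2.COLOR_BGR2HSV)
m=cv2.inRange(hsv,(8,130,80),(25,255,255))
c=max(cv2.findContours(m,cv2.RETR_EXTERNAL,cv2.CHAIN_APPROX_NONE)[0],key=cv2.contourArea)[:,0]
P=np.array([wray(p,.145,T,K)[:2] for p in c],np.float32);print(len(c),cv2.minAreaRect(P),cv2.boxPoints(cv2.minAreaRect(P)))
E
```

```text
407 ((0.5454698801040649, -0.07722904533147812), (0.12662836909294128, 0.013695375062525272), 7.538140773773193) [[ 0.48180458 -0.07874648]
 [ 0.48360118 -0.0923235 ]
 [ 0.60913515 -0.07571161]
 [ 0.60733855 -0.06213459]]
```

```bash
python3 - <<'E'
from h import *
o=get_obs();print(o["position"])
T,K=wT();R=Ro.from_quat([-7.31012893e-02,9.97324502e-01,1.08e-04,1.64e-04]).as_matrix()
W=np.eye(4);W[:3,:3]=R;W[:3,3]=[.55426,-.03544,.22373];T=W@camera_params("wrist")["tool_from_camera"]
im=cv2.imread("pics/w3.png");hsv=cv2.cvtColor(im,cv2.COLOR_BGR2HSV)
m=cv2.inRange(hsv,(8,130,80),(25,255,255))
c=max(cv2.findContours(m,cv2.RETR_EXTERNAL,cv2.CHAIN_APPROX_NONE)[0],key=cv2.contourArea)[:,0]
P=np.array([wray(p,.145,T,K)[:2] for p in c],np.float32);print(len(c),cv2.minAreaRect(P))
E
```

```text
[ 0.55352926 -0.04212601  0.22418814]
407 ((0.5464829206466675, -0.07038597762584686), (0.12632212042808533, 0.013656842522323132), 8.286225318908691)
```

{"api": "step_arm", "payload": {
  "commands": [60,-0.009,-0.047,0,0,0,0,60,-0.009,-0.047,0,0,0,0,60,-0.009,-0.047,-0.08,0,0,0,60,-0.009,-0.047,-0.15,0,0,0,60,-0.009,-0.047,-0.177,0,0,0,40,-0.009,-0.047,-0.177,0,0,0,25,-0.009,-0.047,-0.177,0,0,0,5,-0.009,-0.047,-0.177,0,0,0,5,-0.009,-0.047,-0.177,0,0,0,5,-0.009,-0.047,-0.177,0,0,0],
  "squeeze": 50
}}

```text
clock: 10.5
position: [0.5519, -0.0714, 0.1198]
ee_rot: [-0.068, 0.998, -0.005, 0.003]
ft_force: [9.5, -30.4, -7.2]
grip_width: 0.154
grasp_force: 51.5
```

```bash
cat > r.py <<'E'
from h import *
o=get_obs();R=Ro.from_quat(o["ee_rot"]).as_matrix()
w=read_wrist([.590,.101]);t=read_top([.5915,.1015])
print("clk %.2f yaw %.1f"%(o["clock"],np.degrees(np.arctan2(R[1,1],R[0,1]))),o["position"].round(4),o["joint_pos"].round(2),"grip",o["grip_width"].round(3),o["ft_force"].round(1))
for r in(w,t):print("needle %.2f q%.3f r%.4f"%r[:3],r[3].round(4))
E
python3 r.py
```

```text
Traceback (most recent call last):
  File "r.py", line 4, in <module>
    print("clk %.2f yaw %.1f"%(o["clock"],np.degrees(np.arctan2(R[1,1],R[0,1]))),o["position"].round(4),o["joint_pos"].round(2),"grip",o["grip_width"].round(3),o["ft_force"].round(1))
                                                                                                                                       ^^^^^^^^^^^^^^^^^^^^^
AttributeError: 'float' object has no attribute 'round'
```

```bash
sed -i 's/o\["grip_width"\].round(3)/round(float(o["grip_width"]),3)/' r.py; python3 r.py
```

```text
clk 10.60 yaw 97.8 [ 0.5519 -0.0713  0.1198] [-0.29  0.27  0.39  1.81 -0.11  1.08  1.84] grip 0.156 [  9.3 -31.8  -7.4]
needle 1.81 q0.995 r0.0273 [0.5907 0.1006]
needle 1.65 q0.998 r0.0271 [0.592  0.1014]
```

{"api": "step_arm", "payload": {
  "commands": [5,0,-0.004,0,0,0,0,5,0,-0.008,0,0,0,0,5,0,-0.008,0,0,0,-0.02,5,0,-0.008,0,0,0,-0.04,5,0,-0.008,0,0,0,-0.06,5,0,-0.008,0,0,0,-0.08,5,0,-0.008,0,0,0,-0.1,5,0,-0.008,0,0,0,-0.12,5,0,-0.008,0,0,0,-0.12,5,0,-0.008,0,0,0,-0.12]
}}

```text
clock: 11.95
position: [0.5519, -0.0724, 0.1198]
ee_rot: [0.119, 0.993, -0.003, 0.004]
ft_force: [7.4, -19.4, -5.3]
grip_width: 0.151
grasp_force: 51.9
```

```bash
python3 r.py
```

```text
clk 11.95 yaw 76.4 [ 0.5519 -0.0724  0.1198] [-0.33  0.28  0.44  1.81 -0.13  1.08  1.49] grip 0.151 [  7.4 -19.4  -5.3]
needle 1.77 q0.996 r0.0273 [0.5906 0.1006]
needle 1.63 q0.999 r0.0270 [0.592  0.1015]
```

{"api": "step_arm", "payload": {
  "commands": [5,0.002,-0.004,0,0,0,-0.02,5,0.005,-0.008,0,0,0,-0.04,5,0.005,-0.008,0,0,0,-0.06,5,0.005,-0.008,0,0,0,-0.08,5,0.005,-0.008,0,0,0,-0.1,5,0.005,-0.008,0,0,0,-0.12,5,0.005,-0.008,0,0,0,-0.12,5,0.005,-0.008,0,0,0,-0.12,5,0.005,-0.008,0,0,0,-0.12,5,0.005,-0.008,0,0,0,-0.12]
}}

```text
clock: 13.3
position: [0.5515, -0.0732, 0.1197]
ee_rot: [0.301, 0.954, -0.0, -0.001]
ft_force: [-16.1, -3.9, 14.9]
grip_width: 0.154
grasp_force: 54.8
```

```bash
python3 r.py
```

```text
clk 13.30 yaw 54.9 [ 0.5515 -0.0732  0.1197] [-0.38  0.29  0.5   1.8  -0.15  1.09  1.14] grip 0.154 [-16.1  -3.9  14.9]
needle 1.74 q0.996 r0.0272 [0.5906 0.1006]
needle 1.64 q0.998 r0.0270 [0.592  0.1014]
```

{"api": "step_arm", "payload": {
  "commands": [5,0,0,0,0,0,-0.02,5,0,0,0,0,0,-0.04,5,0,0,0,0,0,-0.06,5,0,0,0,0,0,-0.08,5,0,0,0,0,0,-0.1,5,0,0,0,0,0,-0.12,5,0,0,0,0,0,-0.12,5,0,0,0,0,0,-0.12,5,0,0,0,0,0,-0.12,5,0,0,0,0,0,-0.12]
}}

```text
clock: 14.65
position: [0.5509, -0.0738, 0.1197]
ee_rot: [0.475, 0.88, -0.001, -0.001]
ft_force: [-20.2, -6.0, 17.2]
grip_width: 0.153
grasp_force: 55.2
```

```bash
python3 r.py
```

```text
clk 14.65 yaw 33.3 [ 0.5509 -0.0738  0.1197] [-0.42  0.3   0.56  1.81 -0.18  1.09  0.78] grip 0.153 [-20.2  -6.   17.2]
needle 1.72 q0.997 r0.0271 [0.5907 0.1007]
needle 1.63 q0.998 r0.0270 [0.592  0.1015]
```

{"api": "step_arm", "payload": {
  "commands": [5,-0.003,0,0,0,0,-0.02,5,-0.006,0,0,0,0,-0.04,5,-0.006,0,0,0,0,-0.06,5,-0.006,0,0,0,0,-0.08,5,-0.006,0,0,0,0,-0.1,5,-0.006,0,0,0,0,-0.12,5,-0.006,0,0,0,0,-0.12,5,-0.006,0,0,0,0,-0.12,5,-0.006,0,0,0,0,-0.12,5,-0.006,0,0,0,0,-0.12]
}}

```text
clock: 16.0
position: [0.55, -0.0742, 0.1198]
ee_rot: [0.631, 0.775, 0.0, 0.002]
ft_force: [-2.1, -9.1, 4.1]
grip_width: 0.15
grasp_force: 53.3
```

```bash
python3 r.py
```

```text
clk 16.00 yaw 11.7 [ 0.55   -0.0742  0.1198] [-0.48  0.3   0.62  1.82 -0.19  1.08  0.42] grip 0.15 [-2.1 -9.1  4.1]
needle 2.53 q0.628 r0.0255 [0.5938 0.0928]
needle 1.63 q0.998 r0.0270 [0.592  0.1014]
```

{"api": "step_arm", "payload": {
  "commands": [5,0,0,0,0,0,-0.02,5,0,0,0,0,0,-0.04,5,0,0,0,0,0,-0.06,5,0,0,0,0,0,-0.08,5,0,0,0,0,0,-0.1,5,0,0,0,0,0,-0.12,5,0,0,0,0,0,-0.12,5,0,0,0,0,0,-0.12,5,0,0,0,0,0,-0.12,5,0,0,0,0,0,-0.12]
}}

```text
clock: 17.35
position: [0.5491, -0.0742, 0.1198]
ee_rot: [0.766, 0.643, -0.0, 0.001]
ft_force: [-8.3, -8.3, 8.8]
grip_width: 0.153
grasp_force: 54.1
```

```bash
python3 r.py
```

```text
Traceback (most recent call last):
  File "r.py", line 3, in <module>
    w=read_wrist([.590,.101]);t=read_top([.5915,.1015])
  File "h.py", line 40, in read_wrist
    return needle(im,lambda P:wproj(P,T,K))(gc)
           ~~~~~~~~~~~~~~~~~~~~~~~~~~~~~~~~^^^^
  File "h.py", line 29, in f
    cs,_=cv2.findContours(m,cv2.RETR_EXTERNAL,cv2.CHAIN_APPROX_NONE);c=max(cs,key=cv2.contourArea)
                                                                       ~~~^^^^^^^^^^^^^^^^^^^^^^^^
ValueError: max() iterable argument is empty
```

Next I'll use the top view only.

```bash
sed -i 's/w=read_wrist(\[.590,.101\]);//; s/for r in(w,t)/for r in(t,)/' r.py; python3 r.py
```

```text
clk 17.40 yaw -9.9 [ 0.5491 -0.0742  0.1198] [-0.53  0.31  0.68  1.82 -0.22  1.09  0.06] grip 0.151 [-9.1 -9.1  9. ]
needle 1.63 q0.999 r0.0270 [0.592  0.1015]
```

{"api": "step_arm", "payload": {
  "commands": [5,0,0,0,0,0,-0.02,5,0,0,0,0,0,-0.04,5,0,0,0,0,0,-0.06,5,0,0,0,0,0,-0.08,5,0,0,0,0,0,-0.1,5,0,0,0,0,0,-0.12,5,0,0,0,0,0,-0.12,5,0,0,0,0,0,-0.12,5,0,0,0,0,0,-0.12,5,0,0,0,0,0,-0.12]
}}

```text
clock: 18.7
position: [0.5482, -0.0739, 0.1198]
ee_rot: [0.873, 0.489, -0.001, 0.0]
ft_force: [-14.0, -6.2, 14.6]
grip_width: 0.155
grasp_force: 54.9
```

```bash
python3 r.py
```

```text
clk 18.70 yaw -31.5 [ 0.5482 -0.0739  0.1198] [-0.58  0.32  0.75  1.82 -0.25  1.09 -0.29] grip 0.155 [-14.   -6.2  14.6]
needle 3.67 q0.998 r0.0270 [0.592  0.1014]
```

{"api": "step_arm", "payload": {
  "commands": [5,0,0,0,0,0,-0.02,5,0,0,0,0,0,-0.04,5,0,0,0,0,0,-0.06,5,0,0,0,0,0,-0.08,5,0,0,0,0,0,-0.1,5,0,0,0,0,0,-0.12,5,0,0,0,0,0,-0.12,5,0,0,0,0,0,-0.12,5,0,0,0,0,0,-0.12,5,0,0,0,0,0,-0.12]
}}

```text
clock: 20.0
position: [0.5475, -0.0733, 0.1197]
ee_rot: [0.949, 0.317, -0.001, -0.001]
ft_force: [-19.3, -3.9, 20.3]
grip_width: 0.157
grasp_force: 55.6
```

```bash
python3 r.py
```

```text
clk 20.00 yaw -53.1 [ 0.5475 -0.0733  0.1197] [-0.64  0.34  0.82  1.82 -0.28  1.1  -0.64] grip 0.157 [-19.3  -3.9  20.3]
needle 4.02 q0.999 r0.0270 [0.592  0.1014]
```

The readings at yaw -31.5 and -53.1 are 2.7 and 3.2 mm above base, which makes this the 4 mm bulge. I'll go back to between them.

{"api": "step_arm", "payload": {
  "commands": [5,-0.003,0,0,0,0,0.02,5,-0.006,0,0,0,0,0.04,5,-0.006,0,0,0,0,0.053,5,-0.006,0,0,0,0,0.053,5,-0.006,0,0,0,0,0.053,5,-0.006,0,0,0,0,0.053,5,-0.006,0,0,0,0,0.053,5,-0.006,0,0,0,0,0.053,5,-0.006,0,0,0,0,0.053,5,-0.006,0,0,0,0,0.053]
}}

```text
clock: 21.3
position: [0.5478, -0.0736, 0.1198]
ee_rot: [0.919, 0.395, 0.002, 0.002]
ft_force: [6.8, -7.9, -2.5]
grip_width: 0.154
grasp_force: 52.7
```

```bash
python3 r.py
```

```text
clk 21.30 yaw -43.5 [ 0.5478 -0.0736  0.1198] [-0.62  0.33  0.79  1.83 -0.26  1.09 -0.49] grip 0.154 [ 6.8 -7.9 -2.5]
needle 4.41 q0.998 r0.0270 [0.592  0.1015]
```

That reads 3.7 mm above base, close to the peak. I'll release and rise straight up.

{"api": "step_arm", "payload": {
  "commands": [18,0,0,0,0,0,0,25,0,0,0,0,0,0,40,0,0,0,0,0,0,60,0,0,0,0,0,0,60,0,0,0,0,0,0,60,0,0,0.05,0,0,0,60,0,0,0.12,0,0,0,60,0,0,0.2,0,0,0,60,0,0,0.2,0,0,0,60,0,0,0.2,0,0,0]
}}

```text
clock: 22.6
position: [0.5452, -0.0711, 0.2367]
ee_rot: [0.918, 0.396, -0.0, -0.0]
ft_force: [-0.6, 0.3, 0.2]
grip_width: 0.701
grasp_force: 0.0
```

```bash
python3 r.py; python3 - <<'E'
from h import *
im=cv2.cvtColor(camera("top"),cv2.COLOR_RGB2BGR);cv2.imwrite("pics/t9.png",im)
E
```

```text
clk 22.60 yaw -43.4 [ 0.5452 -0.0711  0.2367] [-0.68  0.2   0.84  1.69 -0.15  1.32 -0.57] grip 0.701 [-0.6  0.3  0.2]
needle 4.39 q0.999 r0.0270 [0.592  0.1015]
```

View pics/t9.png

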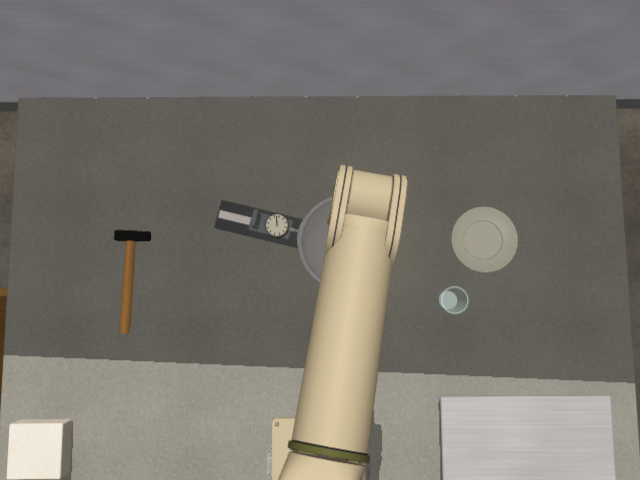

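The needle stays at 4.39 rad after release, the arm is clear, and the mallet, plate and cup haven't moved.

```bash
python3 -c "
from workcell import *
print(hand_in())"
```

```text
the job is handed in; nothing more can be done
None
```

The job is handed in at about 23 s, with no verdict returned. The lid's high spot is under the plunger, reading about 3.7 mm above the plain edge (needle about 4.4 rad). I turned the lid about 150°, not the full circle, because a rise of more than 2 mm can only be the 4 mm bulge. The arm is clear and the mallet, cup and plate have not visibly moved.

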